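# Unstack battery packs into their cradles

## Task

Four battery packs of two, three, four and five cells lie in two stacks among green cradles. Take the stacks apart and set each pack down, without dropping it, in the cradle made for its number of cells: lying flat on the floor of the cradle between its lips, same side up, centred and squarely in line with it. Leave the loose standing cell and the rubber roller between them where they are.

Things in the scene. Friction and masses are not known exactly. Their poses are not given: they have to be found in the camera images.
- pack2: loose two-cell battery pack: two blue cells side by side in white end holders; a flat block 56 mm long (x, along the cells), 39 mm wide (y, across the row), 21 mm high, about 72 g. Origin: centre of the underside, z up. Starts on top of the four- or the five-cell pack, its origin 21 mm above the table.
- pack3: loose three-cell battery pack: three blue cells side by side in white end holders; a flat block 56 mm long (x, along the cells), 58 mm wide (y, across the row), 21 mm high, about 108 g. Origin: centre of the underside, z up. Starts on top of the four- or the five-cell pack, its origin 21 mm above the table.
- pack4: loose four-cell battery pack: four blue cells side by side in white end holders; a flat block 56 mm long (x, along the cells), 77 mm wide (y, across the row), 21 mm high, about 144 g. Origin: centre of the underside, z up. Starts on the table under the two- or the three-cell pack.
- pack5: loose five-cell battery pack: five blue cells side by side in white end holders; a flat block 56 mm long (x, along the cells), 96 mm wide (y, across the row), 21 mm high, about 180 g. Origin: centre of the underside, z up. Starts on the table under the two- or the three-cell pack.
- cradle2: fixed green cradle with two dark stripes on its floor, one per cell, along x. Plate 70 (x) by 59 mm (y), floor 6 mm above the table; along both y edges a lip, 4 mm thick, top 14 mm above the table, 51 mm apart inside; x ends open. Origin: centre of the underside, on the table, z up. A pack in place: origin at x = y = 0, z = 6 mm here, its x along this x, either way round.
- cradle3: fixed green cradle with three dark stripes on its floor, one per cell, along x. Plate 70 (x) by 78 mm (y), floor 6 mm above the table; along both y edges a lip, 4 mm thick, top 14 mm above the table, 70 mm apart inside; x ends open. Origin: centre of the underside, on the table, z up. A pack in place: origin at x = y = 0, z = 6 mm here, its x along this x, either way round.
- cradle4: fixed green cradle with four dark stripes on its floor, one per cell, along x. Plate 70 (x) by 97 mm (y), floor 6 mm above the table; along both y edges a lip, 4 mm thick, top 14 mm above the table, 89 mm apart inside; x ends open. Origin: centre of the underside, on the table, z up. A pack in place: origin at x = y = 0, z = 6 mm here, its x along this x, either way round.
- cradle5: fixed green cradle with five dark stripes on its floor, one per cell, along x. Plate 70 (x) by 116 mm (y), floor 6 mm above the table; along both y edges a lip, 4 mm thick, top 14 mm above the table, 108 mm apart inside; x ends open. Origin: centre of the underside, on the table, z up. A pack in place: origin at x = y = 0, z = 6 mm here, its x along this x, either way round.
- loose_cell: bystander: a single loose blue cell standing upright on the table, 26 mm across, 52 mm high, near the middle of the work area. Origin: centre of the underside. Leave alone.
- roller: bystander: a small black rubber drive roller standing on end, 32 mm across, 30 mm high with a thin steel stub to 38 mm, near the middle of the work area on the robot's side. Origin: centre of the underside. Leave alone.
Not all that is in view belongs to the job. Leave any orange look-alike of the pack3 alone. Leave any brown look-alike of the cradle4 alone.

How it is judged:
By the outcome, as a careful person would: the job done as asked, in the order asked, and still so for the second after the job is handed in, with the robot touching nothing.
It also fails if it takes over 102 s, if anything falls off the work surface, if the arm or the gripper's body presses on something with over 40 N, if the wrist force passes 120 N, or if a joint passes its speed limit or range.

## Robot

A 6-joint arm with a two-finger parallel gripper is mounted at the origin on the work surface. World frame = base frame: x ahead of the robot, y to its left, z up, the work surface at z = 0. Lengths are in mm, angles in degrees, forces in N, time in s.
With the tool pointing down it reaches from about 300 to 850 mm from the base axis. Payload 4.2 kg.
Tool frame: the origin (TCP) lies midway between the tips of the shut fingers; the grasp point (between the pads) lies 19 mm behind it (env.grasp_offset is the distance from the TCP to the grasp point, in mm); z points along the fingers, y is the line along which they close (so a half turn about z gives the same grasp; the last joint's range is limited). The gripper opens to 91 mm and grips with 3 to 60 N. Pads are 32 mm wide; open, the fingers measure 118 mm over their backs; the gripper's body (76 mm by 178 mm) begins 60 mm behind the grasp point.
Start: joints at [62.109, 18.312, 89.639, -0, 72.044, -1.146], TCP at [258.773, 513.498, 213.976] pointing down, gripper open.
Joint ranges: [-177.97, 177.97], [-48.28, 115.42], [12.27, 149.76], [-77.06, 257.06], [2.81, 150.46], [-146.56, 146.56]. Speed limits (degrees/s): [147.25, 147.25, 180, 180, 180, 180].

## Interface

Orientations are given as [roll, pitch, yaw] about the fixed x, y, z axes, in that order (R = Rz(yaw) Ry(pitch) Rx(roll)).
In Python, from workcell import env, optics gives the robot as it stands. The module is installed in compiled form; this text tells all that it offers.
- The arm moves only by the tool send_rows, never from a script. Its argument "targets" is a list that holds one entry, the list of rows, each a list of 7 numbers: the turn, a rotation vector about the world's x, y, z scaled (see below), then the shift along the world's x, y, z scaled (see below), then the closure, from -1 (fully open) to 1 (shut). In form: [[[rx, ry, rz, x, y, z, gripper], ...]]. A call has 1 to 12 rows; each row shifts and turns the commanded pose from where the row before left it; what a row does not reach is not made up. The controller multiplies each number of a shift by 0.2 m and each number of a turn by pi/2 rad. A row lasts 1/10 s, in which the tool goes at most 50 mm and 8.59 degrees, less where a joint would pass 70% of its speed; a pose out of reach is approached as far as the arm can. A call with a number of a shift or a turn outside -1 to 1 is refused whole. A call with a gripper value outside its range is refused whole. The fingers move at their own pace and stop on an object; "grip_force" is the grip in N (left out, the last holds). Time passes only in rows, so rows that do not move let the fingers close. It gives the time, the measured TCP pose, the force, the opening and the grip force at its end, in the units of the state.
- env.state(): the state, without advancing time (a new reading comes with each control period).
- optics.grab_frame(name): name is "scene" or "top" or "wrist"; returns (picture, depth): 400x640x3 uint8, red, green, blue; 400x640 float32, mm along the optical axis (not along the pixel's ray), 0 where there is no reading.
- optics.camera_info(name): a dict with "camera_matrix" (3x3 intrinsics, pixels), "R" (3x3) and "t" (3): a world point X has camera coordinates R X + t; the wrist camera has in their place "mount" (4x4, takes a point from camera to tool coordinates, whose origin is the TCP and whose axes are the flange's). Camera axes: x right, y down, z forward; pixel columns grow to the right and rows downward; lengths in mm; the calibration is good to about 2 mm. A picture is of the moment at which its call begins: read the wrist's pose just before it. camera_info takes no time and is no camera call.
- env.job_done(): hands the job in; it is judged then, once.
Trained networks look in the newest picture that a camera, given by its name, has taken for a name from the list of things; names that differ only in an ending like _2 or _b are one class to them, and where a whole thing is asked for, a point or a joint stands for the part that bears it (a point fixed in the world has none). Each returns a list of dicts, best first, with "conf" (0 to 1); they miss things now and then, are a little off and sometimes report something else, mostly with a low value. They report only what shows in the picture. A call takes as long as a camera call. They do not tell look-alikes from the thing itself.
- optics.silhouettes(camera, name): "mask" (400x640 bool, what is visible of it) and "at" ([column, row] in pixels, amid what is visible of it).
- optics.place_of(camera, name): "at" ([column, row] in pixels: a listed point, or the origin of a listed thing).
The state is a dict: "time_s": time; "qpos": joint angles; "qvel": joint speeds; "effort": joint torques, N m; "ee_pos": TCP position; "ee_rot": TCP orientation; "force": force on the tool from outside, world axes, zero at the start; "torque": the same for the moment, N m; "gripper_width": finger opening in mm; "gripper_force": force on a finger pad.
Only numpy, scipy, OpenCV 4.12 (cv2) and the standard library are available. Lean on these libraries where they do the work, as an engineer would, in place of code of your own. Each camera call takes 0.05 s, during which the arm holds its last target. There are 200 camera calls.

## Working session

There is one attempt and no reset: what is moved stays moved. The work goes in short steps, Python scripts to look and compute and a tool call to move; the robot and the scene stay as the last step left them, time stands still between calls to the robot, and variables do not carry over. Pictures are saved under pics/ and viewed, at most 14 in all, crops included, and the job is handed in when it is done.

Besides the shell and the picture viewer there is one more tool, called after "Call:" by a JSON object that holds its "op" and its "data", one argument or row to a line. send_rows: Moves the arm, as the interface text tells. Its arguments: {"type":"object","properties":{"targets":{"type":"array"},"grip_force":{"type":"number"}},"required":["targets"]}

```bash
mkdir -p pics; ls; python3 - <<'E'
from workcell import env, optics
import cv2
for n in ("top","scene"):
    p,d=optics.grab_frame(n); cv2.imwrite(f"pics/{n}0.png",p[:,:,::-1])
    c=optics.camera_info(n); print(n,c)
print(optics.camera_info("wrist")); print(env.state())
E
```

```text
pics
top {'camera_matrix': array([[470.72594542,   0.        , 321.54129705],
       [  0.        , 470.72594542, 196.43270854],
       [  0.        ,   0.        ,   1.        ]]), 'R': array([[ 0.00412937, -0.99956278,  0.02927803],
       [-0.98231053, -0.00953596, -0.18701628],
       [ 0.18721371, -0.02798786, -0.98192042]]), 't': array([-18.06857862, 535.73644624, 990.21690421])}
scene {'camera_matrix': array([[457.65816574,   0.        , 319.4640901 ],
       [  0.        , 457.65816574, 200.12363552],
       [  0.        ,   0.        ,   1.        ]]), 'R': array([[ 0.38879733,  0.92131311,  0.00433575],
       [ 0.66610485, -0.27784113, -0.69217674],
       [-0.63650685,  0.27200453, -0.72171502]]), 't': array([-211.95540438, -294.89502556, 1230.60887637])}
{'camera_matrix': array([[329.26184561,   0.        , 315.10035774],
       [  0.        , 329.26184561, 203.06945299],
       [  0.        ,   0.        ,   1.        ]]), 'mount': array([[-2.30793010e-05, -9.63609585e-01, -2.67313614e-01,
         7.53606347e+01],
       [ 9.99999423e-01, -3.09215424e-04,  1.02831897e-
[... 177 characters left out ...]
      1.00000000e+00]])}
{'time_s': 0.1, 'qpos': array([ 6.21088750e+01,  1.83482188e+01,  8.96957062e+01,  1.15396085e-04,
        7.20450715e+01, -1.14584171e+00]), 'qvel': array([-0.00394195, -0.07528851, -0.15830274, -0.03435129, -0.01169264,
       -0.00846898]), 'effort': array([-4.58849772e-04, -4.13331163e+01, -2.32509863e+01,  7.28186150e-02,
        4.21305047e-02, -8.16217630e-05]), 'ee_pos': array([258.5627746 , 513.10797429, 213.22708468]), 'ee_rot': array([-1.79911024e+02, -1.88939391e-03,  1.53254680e+02]), 'force': array([ 0.7069307 , -0.52565701,  0.21053874]), 'torque': array([-0.03299106,  0.02465343, -0.05929519]), 'gripper_force': 0.0, 'gripper_width': 91.30029425876631}
```

View pics/top0.png

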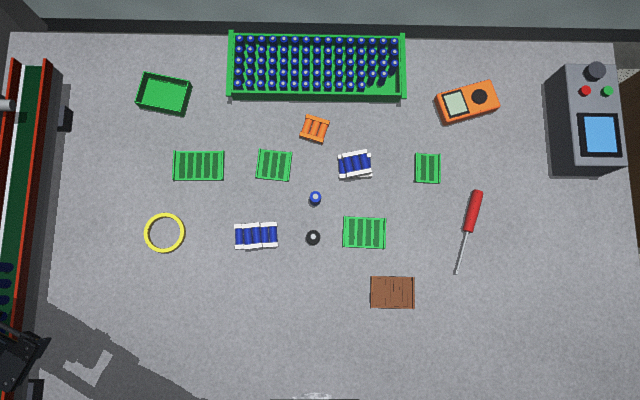

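View pics/scene0.png

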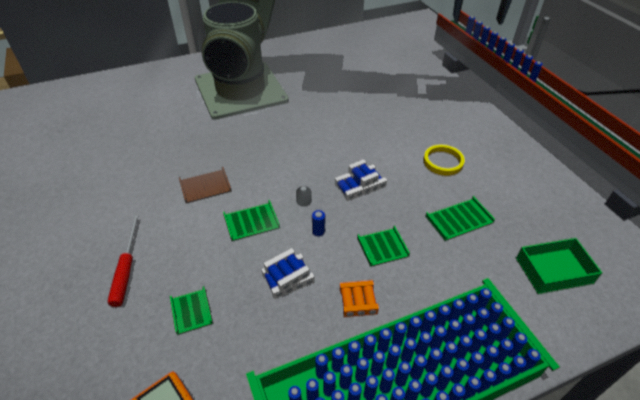

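The top view shows stacks at (355,164) and (256,235). The 5-cradle is at (199,165), the 3-cradle at (274,165), the 2-cradle at (427,168) and the 4-cradle at (364,232). The roller is at (313,237) and the loose cell at (315,198). The scene view agrees.

```bash
cat > h.py <<'E'
from workcell import env, optics
import numpy as np, cv2
from scipy.spatial.transform import Rotation as Ro
def cloud(n):
    s=env.state(); p,d=optics.grab_frame(n); c=optics.camera_info(n); K=c["camera_matrix"]
    v,u=np.mgrid[:400,:640]; X=np.dstack([(u-K[0,2])/K[0,0]*d,(v-K[1,2])/K[1,1]*d,d])
    if n=="wrist":
        M=c["mount"]; R=Ro.from_euler("xyz",s["ee_rot"],degrees=True).as_matrix()
        W=(X@M[:3,:3].T+M[:3,3])@R.T+s["ee_pos"]
    else: W=(X-c["t"])@c["R"]
    W[d<=0]=np.nan
    return p,W
def rect(P):
    """centre, long-side length, short, yaw of long side in (-90,90]"""
    (c,(w,h),a)=cv2.minAreaRect(P.astype(np.float32))
    if w<h: w,h,a=h,w,a+90
    a=(a+90)%180-90
    return np.round(c,1),round(w,1),round(h,1),round(a,1)
def green(p): 
    h=cv2.cvtColor(p,cv2.COLOR_RGB2HSV); return (h[...,0]>40)&(h[...,0]<85)&(h[...,1]>90)&(h[...,2]>40)
E
python3 - <<'E'
from h import *
p,W=cloud("top")
g=green(p)
for n,(u,v) in dict(c5=(199,165),c3=(274,165),c2=(427,168),c4=(364,232)).items():
    m=np.zeros((400,640),bool); m[v-25:v+25,u-32:u+32]=1
    P=W[m&g]; P=P[np.isfinite(P[:,2])]; print(n,len(P),rect(P[:,:2]),np.percentile(P[:,2],[5,50,95]).round(1))
for n,(u,v) in dict(A=(355,164),B=(256,235)).items():
    m=np.zeros((400,640),bool); m[v-22:v+22,u-28:u+28]=1
    P=W[m]; P=P[np.isfinite(P[:,2])]
    for lo,hi in((14,28),(34,50),(12,50)):
        Q=P[(P[:,2]>lo)&(P[:,2]<hi)]; print(n,lo,len(Q),rect(Q[:,:2]),np.median(Q[:,2]))
for n,(u,v) in dict(cell=(315,198),roll=(313,237),tab=(300,280)).items(): print(n,W[v,u].round(1))
for s in("pack2","pack3","pack4","pack5"):
    print(s,[(round(r["conf"],2),np.round(r["at"]),W[int(r["at"][1]),int(r["at"][0])].round()) for r in optics.place_of("top",s)])
im=cv2.resize(p[140:260,160:460],None,fx=2.6,fy=2.6,interpolation=cv2.INTER_CUBIC); cv2.imwrite("pics/crop1.png",im[:,:,::-1])
E
```

```text
c5 1487 (array([616.1, 272.9]), 120.6, 71.1, -89.3) [ 2.3  5.7 12.1]
c3 979 (array([619.3,  96.6]), 78.3, 70.8, 84.4) [ 2.4  6.  13.6]
c2 742 (array([ 616.1, -263.2]), 72.2, 59.9, -2.4) [ 3.3  6.6 14.6]
c4 1293 (array([ 463.3, -112.2]), 96.8, 70.9, 87.7) [ 2.6  6.1 13.3]
A 14 225 (array([614.6, -92.1]), 77.2, 58.8, -86.7) 19.266559762889365
A 34 567 (array([617. , -93.1]), 58.2, 58.1, -77.6) 39.90475076296849
A 12 860 (array([616.1, -91.4]), 79.3, 60.8, -82.9) 38.027977447939676
B 14 567 (array([451.7, 132. ]), 94.1, 60.2, -85.8) 19.037746464766183
B 34 418 (array([449.3, 138.4]), 56.1, 38.0, 7.5) 39.728094610521524
B 12 1047 (array([451.4, 132. ]), 94.1, 60.7, -85.8) 21.759061367159156
cell [532.5   0.   49.2]
roll [447.2   3.7  38.1]
tab [354.3  31.8  -4.4]
pack2 [(0.83, array([354., 163.]), array([619., -86.,  37.])), (0.78, array([255., 236.]), array([451., 133.,  37.])), (0.71, array([356., 170.]), array([600., -93.,  39.])), (0.7, array([315., 133.]), array([696.,   1.,  18.])), (0.67, array([251., 234.]), array([453., 142.,  37.]))]
pack3 [(0.83, array([354., 163.]), array([619., -86.,  37.])), (0.78, array([255., 236.]), array([451., 133.,  37.])), (0.71, array([356., 170.]), array([600., -93.,  39.])), (0.7, array([315., 133.]), array([696.,   1.,  18.])), (0.67, array([251., 234.]), array([453., 142.,  37.]))]
pack4 [(0.83, array([354., 163.]), array([619., -86.,  37.])), (0.78, array([255., 236.]), array([451., 133.,  37.])), (0.71, array([356., 170.]), array([600., -93.,  39.])), (0.7, array([315., 133.]), array([696.,   1.,  18.])), (0.67, array([251., 234.]), array([453., 142.,  37.]))]
pack5 [(0.83, array([354., 163.]), array([619., -86.,  37.])), (0.78, array([255., 236.]), array([451., 133.,  37.])), (0.71, array([356., 170.]), array([600., -93.,  39.])), (0.7, array([315., 133.]), array([696.,   1.,  18.])), (0.67, array([251., 234.]), array([453., 142.,  37.]))]
```

View pics/crop1.png

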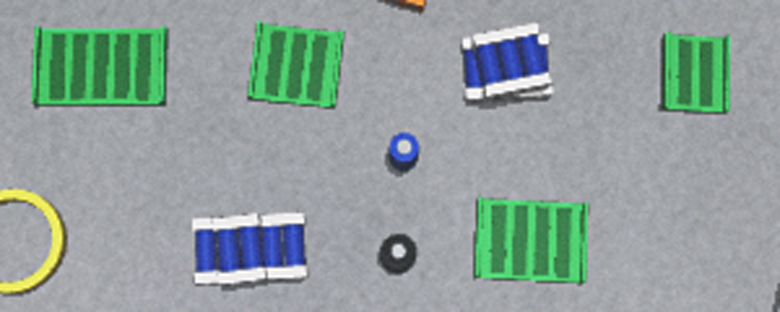

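Stack A is pack3 on pack4 and stack B is pack2 on pack5, with sizes matching. I'll start with B and go above it.

Call:
{"op": "send_rows", "data": {
  "targets": [
    [[0,0,-0.062,0.095,-0.1875,-0.0165,-1],[0,0,-0.062,0.095,-0.1875,-0.0165,-1],[0,0,-0.062,0.095,-0.1875,-0.0165,-1],[0,0,-0.062,0.095,-0.1875,-0.0165,-1],[0,0,-0.062,0.095,-0.1875,-0.0165,-1],[0,0,-0.062,0.095,-0.1875,-0.0165,-1],[0,0,-0.062,0.095,-0.1875,-0.0165,-1],[0,0,-0.062,0.095,-0.1875,-0.0165,-1],[0,0,-0.062,0.095,-0.1875,-0.0165,-1],[0,0,-0.062,0.095,-0.1875,-0.0165,-1],[0,0,0,0,0,0,-1],[0,0,0,0,0,0,-1]]
  ]
}}

```text
time_s: 1.55
ee_pos: [448.9, 138.0, 180.9]
ee_rot: [-180.0, -0.0, 97.4]
force: [-0.0, 0.1, -0.2]
gripper_width: 91.4
gripper_force: 0.0
```

```bash
cat >> h.py <<'E'
def near(W,c,r,lo,hi,mask=None):
    m=(np.hypot(W[...,0]-c[0],W[...,1]-c[1])<r)&(W[...,2]>lo)&(W[...,2]<hi)
    if mask is not None: m&=mask
    m=cv2.morphologyEx(m.astype(np.uint8),cv2.MORPH_OPEN,np.ones((3,3)))>0
    return W[m]
E
python3 - <<'E'
from h import *
s=env.state(); print(s["time_s"],s["ee_pos"],s["ee_rot"])
p,W=cloud("wrist"); cv2.imwrite("pics/w1.png",p[:,:,::-1])
print("table",np.nanpercentile(W[...,2],[5,20,50]))
for lo,hi in((32,50),(12,28),(12,50)):
    Q=near(W,(450,135),75,lo,hi); print(lo,len(Q),rect(Q[:,:2]),np.median(Q[:,2]).round(1))
E
```

```text
1.55 [448.85889128 137.98601391 180.91759395] [-1.79981534e+02 -2.77498262e-02  9.73584005e+01]
table [-0.57939376  0.15017696  1.288854  ]
32 2150 (array([449.6, 139.6]), 56.6, 39.4, 7.8) 40.7
12 2629 (array([453.1, 133.3]), 96.4, 57.1, -85.9) 19.6
12 4876 (array([451.3, 133.2]), 96.3, 60.8, -86.0) 21.9
```

View pics/w1.png

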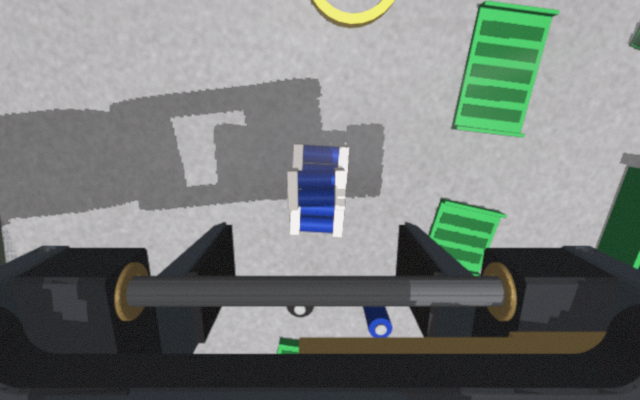

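Call:
{"op": "send_rows", "data": {
  "targets": [
    [[0,0,0.0045,0.0035,0.008,-0.2,-1],[0,0,0,0,0,-0.2,-1],[0,0,0,0,0,-0.2,-1],[0,0,0,0,0,-0.06,-1],[0,0,0,0,0,-0.06,-1],[0,0,0,0,0,-0.06,-1],[0,0,0,0,0,0,-1],[0,0,0,0,0,0,1],[0,0,0,0,0,0,1],[0,0,0,0,0,0,1],[0,0,0,0,0,0,1],[0,0,0,0,0,0,1]]
  ],
  "grip_force": 20
}}

```text
time_s: 2.8
ee_pos: [449.7, 140.2, 25.3]
ee_rot: [180.0, -0.0, 97.9]
force: [-0.2, 0.7, 3.5]
gripper_width: 56.1
gripper_force: 20.0
```

Call:
{"op": "send_rows", "data": {
  "targets": [
    [[0,0,0,0,0,0.05,1],[0,0,0,0,0,0.1,1],[0,0,0,0,0,0.15,1],[0,0,0,0,0,0.2,1],[0,0,0,0,0,0.2,1],[0,0,0,0,0,0,1]]
  ]
}}

```text
time_s: 3.4
ee_pos: [453.0, 141.0, 170.9]
ee_rot: [179.3, -0.1, 97.8]
force: [1.1, 0.2, 0.4]
gripper_width: 56.1
gripper_force: 20.0
```

Call:
{"op": "send_rows", "data": {
  "targets": [
    [[0,0,-0.0115,0.04,-0.1,0,1],[0,0,-0.0115,0.083,-0.2,0,1],[0,0,-0.0115,0.083,-0.2,0,1],[0,0,-0.0115,0.083,-0.2,0,1],[0,0,-0.0115,0.083,-0.2,0,1],[0,0,-0.0115,0.083,-0.2,0,1],[0,0,-0.0115,0.083,-0.2,0,1],[0,0,-0.0115,0.083,-0.2,0,1],[0,0,-0.0115,0.083,-0.2,0,1],[0,0,-0.0115,0.083,-0.2,0,1],[0,0,0,0.045,-0.115,0,1],[0,0,0,0,0,0,1]]
  ]
}}

```text
time_s: 4.6
ee_pos: [616.1, -266.2, 163.7]
ee_rot: [-180.0, 0.0, 87.3]
force: [-1.2, 0.2, -0.7]
gripper_width: 56.2
gripper_force: 20.0
```

```bash
python3 - <<'E'
from h import *
s=env.state(); print(s["time_s"],s["ee_pos"],s["ee_rot"],s["gripper_width"])
p,W=cloud("wrist"); cv2.imwrite("pics/w2.png",p[:,:,::-1])
Q=near(W,(616,-263),60,2,20,green(p)); print(len(Q),rect(Q[:,:2]),np.median(Q[:,2]).round(1))
t=s["ee_pos"]; z=t[2]
Q=near(W,t,50,z,z+30); print(len(Q),rect(Q[:,:2]),np.median(Q[:,2]).round(1))
E
```

```text
4.6 [ 616.14755596 -266.24851382  163.72619602] [-1.79971843e+02  4.28857731e-02  8.73153751e+01] 56.178512549271254
3901 (array([ 615.4, -261.9]), 69.1, 57.7, -2.9) 6.7
6950 (array([ 616.5, -260.4]), 75.3, 27.5, -2.7) 178.6
```

View pics/w2.png

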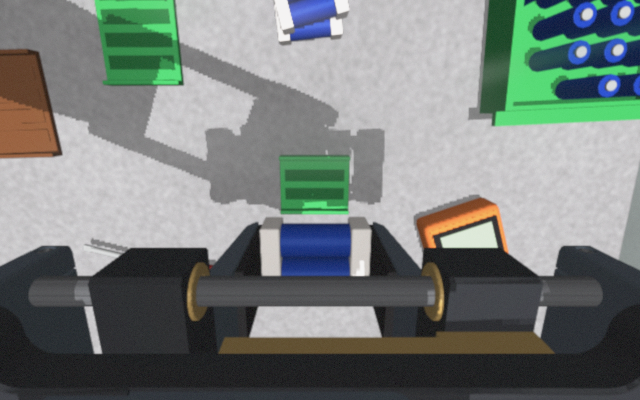

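Call:
{"op": "send_rows", "data": {
  "targets": [
    [[0,0,-0.002,-0.0025,0.022,0,1],[0,0,0,0,0,-0.15,1],[0,0,0,0,0,-0.2,1],[0,0,0,0,0,-0.2,1],[0,0,0,0,0,-0.1,1],[0,0,0,0,0,-0.05,1],[0,0,0,0,0,-0.03,1],[0,0,0,0,0,-0.01,1],[0,0,0,0,0,-0.01,1],[0,0,0,0,0,0,1],[0,0,0,0,0,0,1]]
  ]
}}

```text
time_s: 5.75
ee_pos: [615.8, -258.7, 15.9]
ee_rot: [179.9, 0.0, 87.3]
force: [-0.3, 0.1, 0.5]
gripper_width: 55.6
gripper_force: 20.0
```

Call:
{"op": "send_rows", "data": {
  "targets": [
    [[0,0,0,0,-0.016,0,1],[0,0,0,0,0,0,1],[0,0,0,0,0,0,1],[0,0,0,0,0,-0.01,1],[0,0,0,0,0,-0.01,1],[0,0,0,0,0,-0.005,1],[0,0,0,0,0,0,1],[0,0,0,0,0,0,1]]
  ]
}}

```text
time_s: 6.55
ee_pos: [615.3, -261.7, 10.4]
ee_rot: [180.0, 0.0, 87.3]
force: [-1.7, 0.6, 4.9]
gripper_width: 55.9
gripper_force: 20.0
```

Call:
{"op": "send_rows", "data": {
  "targets": [
    [[0,0,0,0,0,0,-1],[0,0,0,0,0,0,-1],[0,0,0,0,0,0,-1],[0,0,0,0,0,0,-1],[0,0,0,0,0,0.05,-1],[0,0,0,0,0,0.2,-1],[0,0,0,0,0,0.2,-1],[0,0,0,0,0,0.2,-1],[0,0,0,0,0,0.2,-1],[0,0,0,0,0,0,-1],[0,0,0,0,0,0,-1]]
  ]
}}

```text
time_s: 7.65
ee_pos: [615.8, -261.9, 181.9]
ee_rot: [179.8, 0.1, 87.3]
force: [0.2, 0.0, -0.8]
gripper_width: 90.7
gripper_force: 0.0
```

```bash
cat > chk.py <<'E'
import sys
from h import *
c=tuple(map(float,sys.argv[1:3])); r=float(sys.argv[3]); n=sys.argv[4]
s=env.state(); print(s["time_s"].__round__(2),s["ee_pos"].round(1),s["ee_rot"].round(1))
p,W=cloud("wrist"); cv2.imwrite(f"pics/{n}.png",p[:,:,::-1])
g=green(p)
Q=near(W,c,r,1,20,g); print("cradle",len(Q),len(Q) and rect(Q[:,:2]))
for lo,hi in((20,31),(32,50),(12,28)):
    Q=near(W,c,r,lo,hi,~g); print(lo,len(Q),len(Q) and (rect(Q[:,:2]),np.median(Q[:,2]).round(1)))
E
python3 chk.py 616 -262 60 w3
```

```text
7.65 [ 615.8 -261.9  181.9] [1.798e+02 1.000e-01 8.730e+01]
cradle 1328 (array([ 615.4, -261.9]), 68.9, 58.2, -2.5)
20 1840 ((array([ 615.7, -262. ]), 57.0, 39.1, -2.7), np.float64(25.8))
32 0 0
12 1590 ((array([ 616., -262.]), 56.4, 39.1, -2.7), np.float64(25.2))
```

Call:
{"op": "send_rows", "data": {
  "targets": [
    [[0,0,0.033,0.002,0.17,0,-1],[0,0,0.033,0.002,0.17,0,-1],[0,0,0.033,0.002,0.17,0,-1],[0,0,0.033,0.002,0.17,0,-1],[0,0,0.033,0,0.17,0,-1],[0,0,0,0,0,0,-1],[0,0,0,0,0,0,-1],[0,0,0,0,0,0,-1]]
  ]
}}

```text
time_s: 8.5
ee_pos: [616.6, -92.4, 179.0]
ee_rot: [-179.9, -0.0, 102.1]
force: [0.3, -0.5, -0.1]
gripper_width: 91.2
gripper_force: 0.0
```

```bash
python3 chk.py 616 -92 70 w4
```

```text
8.5 [616.6 -92.4 179. ] [-179.9   -0.   102.1]
cradle 0 0
20 296 ((array([616.7, -90.5]), 76.5, 55.9, -86.6), np.float64(21.4))
32 3258 ((array([617.4, -92.1]), 57.6, 57.3, -78.0), np.float64(40.6))
12 830 ((array([616.7, -90.4]), 76.7, 57.2, -86.6), np.float64(20.0))
```

View pics/w3.png

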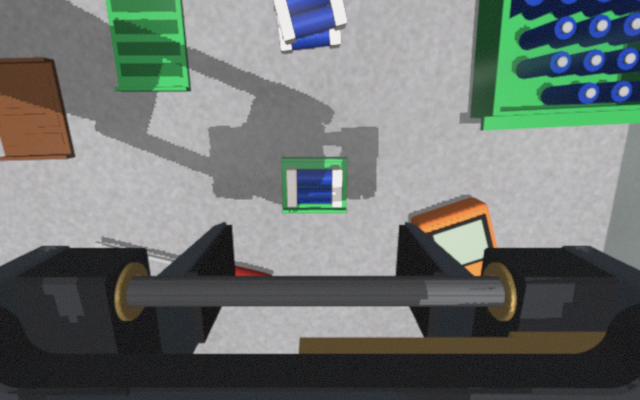

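pack2 sits centred in its cradle, around (315,187). Next is pack3.

Call:
{"op": "send_rows", "data": {
  "targets": [
    [[0,0,0,0.004,0.0015,-0.2,-1],[0,0,0,0,0,-0.2,-1],[0,0,0,0,0,-0.2,-1],[0,0,0,0,0,-0.06,-1],[0,0,0,0,0,-0.06,-1],[0,0,0,0,0,-0.05,-1],[0,0,0,0,0,0,-1],[0,0,0,0,0,0,1],[0,0,0,0,0,0,1],[0,0,0,0,0,0,1],[0,0,0,0,0,0,1],[0,0,0,0,0,0,1]]
  ]
}}

```text
time_s: 9.75
ee_pos: [617.8, -91.4, 26.4]
ee_rot: [180.0, 0.0, 102.2]
force: [-0.0, -0.2, 2.1]
gripper_width: 56.0
gripper_force: 20.0
```

Call:
{"op": "send_rows", "data": {
  "targets": [
    [[0,0,0,0,0,0.05,1],[0,0,0,0,0,0.1,1],[0,0,0,0,0,0.15,1],[0,0,0,0,0,0.2,1],[0,0,0,0,0,0.2,1],[0,0,-0.033,0,0.14,0,1],[0,0,-0.033,0,0.16,0,1],[0,0,-0.033,0,0.16,0,1],[0,0,-0.033,0,0.16,0,1],[0,0,-0.033,0.008,0.16,0,1],[0,0,-0.033,0,0.16,0,1],[0,0,0,0,0,0,1]]
  ]
}}

```text
time_s: 10.95
ee_pos: [619.1, 100.4, 166.4]
ee_rot: [180.0, -0.1, 84.6]
force: [-0.2, -1.0, -1.2]
gripper_width: 55.8
gripper_force: 20.0
```

Call:
{"op": "send_rows", "data": {
  "targets": [
    [[0,0,0,0,0,0,1],[0,0,0,0,0,0,1],[0,0,0,0,0,0,1]]
  ]
}}

```text
time_s: 11.25
ee_pos: [619.4, 95.5, 166.1]
ee_rot: [180.0, 0.0, 84.3]
force: [0.4, -0.3, -0.7]
gripper_width: 55.9
gripper_force: 20.0
```

```bash
python3 chk.py 619 97 60 w5
```

```text
11.25 [619.4  95.5 166.1] [180.    0.   84.3]
cradle 3934 (array([619.5, 106.2]), 69.0, 61.1, -5.9)
20 0 0
32 0 0
12 0 0
```

Call:
{"op": "send_rows", "data": {
  "targets": [
    [[0,0,-0.001,-0.0035,0.016,-0.15,1],[0,0,0,0,0,-0.2,1],[0,0,0,0,0,-0.2,1],[0,0,0,0,0,-0.1,1],[0,0,0,0,0,-0.05,1],[0,0,0,0,0,-0.03,1],[0,0,0,0,0,-0.01,1],[0,0,0,0,0,0,1],[0,0,0,0,0,0,1],[0,0,0,0,0,0,1]]
  ]
}}

```text
time_s: 12.3
ee_pos: [619.3, 99.9, 19.0]
ee_rot: [179.9, -0.0, 84.3]
force: [0.4, -0.1, -0.8]
gripper_width: 55.7
gripper_force: 20.0
```

Call:
{"op": "send_rows", "data": {
  "targets": [
    [[0,0,0,-0.003,-0.006,0,1],[0,0,0,0,0,-0.015,1],[0,0,0,0,0,-0.01,1],[0,0,0,0,0,-0.008,1],[0,0,0,0,0,-0.005,1],[0,0,0,0,0,0,1],[0,0,0,0,0,0,1]]
  ]
}}

```text
time_s: 13.0
ee_pos: [617.9, 98.6, 11.4]
ee_rot: [-180.0, 0.0, 84.3]
force: [-2.2, -0.4, 5.7]
gripper_width: 56.0
gripper_force: 20.0
```

Call:
{"op": "send_rows", "data": {
  "targets": [
    [[0,0,0,0,0,0,-1],[0,0,0,0,0,0,-1],[0,0,0,0,0,0,-1],[0,0,0,0,0,0,-1],[0,0,0,0,0,0.05,-1],[0,0,0,0,0,0.2,-1],[0,0,0,0,0,0.2,-1],[0,0,0,0,0,0.2,-1],[0,0,0,0,0,0.2,-1],[0,0,0,0,0,0,-1],[0,0,0,0,0,0,-1],[0,0,0,0,0,0,-1]]
  ]
}}

```text
time_s: 14.2
ee_pos: [617.1, 98.5, 179.2]
ee_rot: [-179.9, 0.0, 84.3]
force: [-0.1, 0.2, -0.6]
gripper_width: 91.2
gripper_force: 0.0
```

```bash
python3 chk.py 619 97 65 w6
```

```text
14.2 [617.1  98.5 179.2] [-179.9    0.    84.3]
cradle 1428 (array([618.8,  98.4]), 76.8, 69.2, 84.4)
20 2812 ((array([618.3,  97.8]), 57.9, 57.2, 84.3), np.float64(25.8))
32 0 0
12 2344 ((array([618.3,  97.8]), 57.9, 57.2, 84.3), np.float64(25.0))
```

Call:
{"op": "send_rows", "data": {
  "targets": [
    [[0,0,0.022,-0.16,0.034,0,-1],[0,0,0.022,-0.17,0.034,0,-1],[0,0,0.022,-0.17,0.034,0,-1],[0,0,0.022,-0.17,0.034,0,-1],[0,0,0.022,-0.16,0.034,0,-1],[0,0,0,0,0,0,-1],[0,0,0,0,0,0,-1],[0,0,0,0,0,0,-1],[0,0,0,0,0,0,-1]]
  ]
}}

```text
time_s: 15.15
ee_pos: [453.0, 132.5, 180.0]
ee_rot: [-180.0, 0.0, 94.1]
force: [-0.4, 0.6, -0.2]
gripper_width: 91.4
gripper_force: 0.0
```

```bash
python3 chk.py 452 133 75 w7
```

```text
15.15 [453.  132.5 180. ] [-180.     0.    94.1]
cradle 0 0
20 1647 ((array([453. , 133.6]), 94.8, 55.9, -85.9), np.float64(21.4))
32 0 0
12 4713 ((array([453. , 133.8]), 95.4, 57.1, -85.9), np.float64(19.7))
```

Call:
{"op": "send_rows", "data": {
  "targets": [
    [[0,0,0,0,0.0065,-0.2,-1],[0,0,0,0,0,-0.2,-1],[0,0,0,0,0,-0.2,-1],[0,0,0,0,0,-0.15,-1],[0,0,0,0,0,-0.07,-1],[0,0,0,0,0,-0.055,-1],[0,0,0,0,0,0,-1],[0,0,0,0,0,0,1],[0,0,0,0,0,0,1],[0,0,0,0,0,0,1],[0,0,0,0,0,0,1],[0,0,0,0,0,0,1]]
  ],
  "grip_force": 25
}}

```text
time_s: 16.4
ee_pos: [452.4, 134.0, 5.8]
ee_rot: [179.9, -0.0, 94.2]
force: [0.0, -1.0, 2.2]
gripper_width: 56.0
gripper_force: 25.0
```

Call:
{"op": "send_rows", "data": {
  "targets": [
    [[0,0,0,0,0,0.05,1],[0,0,0,0,0,0.1,1],[0,0,0,0,0,0.2,1],[0,0,0,0,0,0.2,1],[0,0,0,0,0,0.2,1],[0,0,0,0,0,0.05,1],[0,0,-0.01,0.163,0.06,0,1],[0,0,-0.01,0.163,0.06,0,1],[0,0,-0.01,0.163,0.06,0,1],[0,0,-0.01,0.163,0.06,0,1],[0,0,0,0.163,0.06,0,1],[0,0,0,0,0,0,1]]
  ]
}}

```text
time_s: 17.6
ee_pos: [618.0, 195.0, 163.1]
ee_rot: [180.0, -0.0, 90.6]
force: [-0.5, -0.1, -1.8]
gripper_width: 55.8
gripper_force: 25.0
```

Call:
{"op": "send_rows", "data": {
  "targets": [
    [[0,0,0,0,0,0,1],[0,0,0,0,0,0,1]]
  ]
}}

```text
time_s: 17.8
ee_pos: [613.5, 193.4, 164.5]
ee_rot: [-179.8, 0.1, 90.6]
force: [-0.9, 0.3, -2.1]
gripper_width: 55.7
gripper_force: 25.0
```

```bash
python3 chk.py 616 273 75 w8
```

```text
17.8 [613.5 193.4 164.5] [-1.798e+02  1.000e-01  9.060e+01]
cradle 9187 (array([615.6, 272.4]), 114.6, 69.9, -89.3)
20 0 0
32 0 0
12 0 0
```

View pics/w8.png

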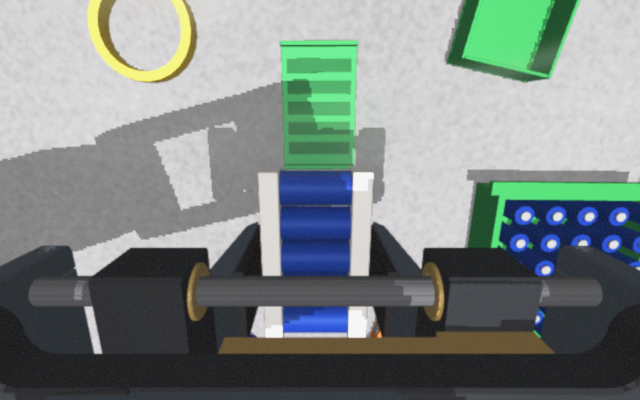

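Call:
{"op": "send_rows", "data": {
  "targets": [
    [[0,0,0,0.005,0.2,0,1],[0,0,0,0.005,0.196,0,1],[0,0,0,0,0,-0.1,1],[0,0,0,0,0,-0.2,1],[0,0,0,0,0,-0.2,1],[0,0,0,0,0,-0.12,1],[0,0,0,0,0,-0.07,1],[0,0,0,0,0,-0.03,1],[0,0,0,0,0,0,1],[0,0,0,0,0,0,1],[0,0,0,0,0,0,1],[0,0,0,0,0,0,1]]
  ]
}}

```text
time_s: 19.05
ee_pos: [617.7, 273.3, 22.6]
ee_rot: [179.9, -0.0, 90.6]
force: [-0.1, -1.1, -1.7]
gripper_width: 56.0
gripper_force: 25.0
```

Call:
{"op": "send_rows", "data": {
  "targets": [
    [[0,0,0,-0.0105,-0.0035,0,1],[0,0,0,0,0,0,1],[0,0,0,0,0,-0.025,1],[0,0,0,0,0,-0.015,1],[0,0,0,0,0,-0.008,1],[0,0,0,0,0,-0.006,1],[0,0,0,0,0,0,1],[0,0,0,0,0,0,1]]
  ]
}}

```text
time_s: 19.85
ee_pos: [614.6, 272.2, 11.9]
ee_rot: [-180.0, 0.0, 90.6]
force: [-2.5, -0.7, 6.9]
gripper_width: 55.3
gripper_force: 25.0
```

Call:
{"op": "send_rows", "data": {
  "targets": [
    [[0,0,0,0.003,0,0,1],[0,0,0,0,0,0,-1],[0,0,0,0,0,0,-1],[0,0,0,0,0,0,-1],[0,0,0,0,0,0,-1],[0,0,0,0,0,0.05,-1],[0,0,0,0,0,0.2,-1],[0,0,0,0,0,0.2,-1],[0,0,0,0,0,0.2,-1],[0,0,0,0,0,0.2,-1],[0,0,0,0,0,0,-1],[0,0,0,0,0,0,-1]]
  ]
}}

```text
time_s: 21.05
ee_pos: [616.0, 272.6, 182.4]
ee_rot: [179.8, -0.1, 90.6]
force: [0.4, -1.4, -0.5]
gripper_width: 91.2
gripper_force: 0.0
```

```bash
python3 chk.py 616 273 75 w9
```

```text
21.05 [616.  272.6 182.4] [ 1.798e+02 -1.000e-01  9.060e+01]
cradle 1599 (array([615.4, 272.1]), 115.8, 69.2, -88.5)
20 4530 ((array([615.1, 272.1]), 95.2, 57.3, -89.5), np.float64(25.8))
32 0 0
12 3964 ((array([614.8, 269. ]), 101.6, 56.5, -89.7), np.float64(25.1))
```

Call:
{"op": "send_rows", "data": {
  "targets": [
    [[0,0,0.004,0.0004,-0.202,0,-1],[0,0,0.004,0.0004,-0.202,0,-1],[0,0,0.004,0.0004,-0.202,0,-1],[0,0,0.004,0.0004,-0.202,0,-1],[0,0,0.004,0.0004,-0.202,0,-1],[0,0,0.004,0.0004,-0.202,0,-1],[0,0,0.004,0.0004,-0.202,0,-1],[0,0,0.003,0.0004,-0.202,0,-1],[0,0,0,0,-0.2,0,-1],[0,0,0,0,0,0,-1],[0,0,0,0,0,0,-1],[0,0,0,0,0,0,-1]]
  ]
}}

```text
time_s: 22.3
ee_pos: [615.7, -89.7, 179.5]
ee_rot: [-179.9, -0.1, 93.4]
force: [0.3, 0.8, 0.2]
gripper_width: 91.5
gripper_force: 0.0
```

```bash
python3 chk.py 616 -91 65 w10
```

```text
22.3 [615.7 -89.7 179.5] [-1.799e+02 -1.000e-01  9.340e+01]
cradle 0 0
20 1343 ((array([616.7, -90.6]), 76.1, 55.9, -86.5), np.float64(21.4))
32 0 0
12 3740 ((array([616.6, -90.4]), 76.4, 57.0, -86.4), np.float64(19.7))
```

Call:
{"op": "send_rows", "data": {
  "targets": [
    [[0,0,0.001,0.0045,-0.0035,-0.2,-1],[0,0,0,0,0,-0.2,-1],[0,0,0,0,0,-0.2,-1],[0,0,0,0,0,-0.15,-1],[0,0,0,0,0,-0.07,-1],[0,0,0,0,0,-0.05,-1],[0,0,0,0,0,0,-1],[0,0,0,0,0,0,1],[0,0,0,0,0,0,1],[0,0,0,0,0,0,1],[0,0,0,0,0,0,1],[0,0,0,0,0,0,1]]
  ]
}}

```text
time_s: 23.55
ee_pos: [617.3, -91.6, 7.1]
ee_rot: [180.0, 0.0, 93.4]
force: [-1.2, 0.4, 3.4]
gripper_width: 56.0
gripper_force: 25.0
```

Call:
{"op": "send_rows", "data": {
  "targets": [
    [[0,0,0,0,0,0.05,1],[0,0,0,0,0,0.1,1],[0,0,0,0,0,0.2,1],[0,0,0,0,0,0.2,1],[0,0,0,0,0,0.2,1],[0,0,0,0,0,0.05,1],[0,0,-0.016,-0.154,-0.094,0,1],[0,0,-0.016,-0.154,-0.094,0,1],[0,0,-0.016,-0.154,-0.094,0,1],[0,0,-0.016,-0.154,-0.094,0,1],[0,0,0,-0.154,-0.094,0,1],[0,0,0,0,0,0,1]]
  ]
}}

```text
time_s: 24.75
ee_pos: [458.7, -186.4, 165.8]
ee_rot: [-179.7, -0.0, 87.5]
force: [0.5, 0.5, -1.1]
gripper_width: 55.8
gripper_force: 25.0
```

Call:
{"op": "send_rows", "data": {
  "targets": [
    [[0,0,0,0,0,0,1],[0,0,0,0,0,0,1]]
  ]
}}

```text
time_s: 24.95
ee_pos: [463.8, -185.2, 166.4]
ee_rot: [180.0, -0.0, 87.7]
force: [-0.5, 0.7, -1.0]
gripper_width: 55.8
gripper_force: 25.0
```

```bash
python3 chk.py 463 -111 70 w11
```

```text
24.95 [ 463.8 -185.2  166.4] [180.   -0.   87.7]
cradle 7448 (array([ 462.5, -110.9]), 95.3, 69.5, 87.5)
20 0 0
32 0 0
12 0 0
```

Call:
{"op": "send_rows", "data": {
  "targets": [
    [[0,0,-0.002,-0.003,0.18,0,1],[0,0,0,-0.003,0.186,0,1],[0,0,0,0,0,-0.1,1],[0,0,0,0,0,-0.2,1],[0,0,0,0,0,-0.2,1],[0,0,0,0,0,-0.12,1],[0,0,0,0,0,-0.07,1],[0,0,0,0,0,-0.03,1],[0,0,0,0,0,0,1],[0,0,0,0,0,0,1],[0,0,0,0,0,0,1],[0,0,0,0,0,0,1]]
  ]
}}

```text
time_s: 26.2
ee_pos: [462.5, -112.4, 23.4]
ee_rot: [179.9, 0.0, 87.5]
force: [-0.7, 0.2, -1.4]
gripper_width: 55.9
gripper_force: 25.0
```

Call:
{"op": "send_rows", "data": {
  "targets": [
    [[0,0,0,0,0.002,0,1],[0,0,0,0,0,-0.025,1],[0,0,0,0,0,-0.015,1],[0,0,0,0,0,-0.008,1],[0,0,0,0,0,-0.005,1],[0,0,0,0,0,0,1],[0,0,0,0,0,0,1]]
  ]
}}

```text
time_s: 26.9
ee_pos: [461.5, -111.8, 13.0]
ee_rot: [-180.0, -0.0, 87.5]
force: [-4.6, 1.0, 11.8]
gripper_width: 56.1
gripper_force: 25.0
```

Call:
{"op": "send_rows", "data": {
  "targets": [
    [[0,0,0,0.004,0,0.002,1],[0,0,0,0,0,0,-1],[0,0,0,0,0,0,-1],[0,0,0,0,0,0,-1],[0,0,0,0,0,0,-1],[0,0,0,0,0,0.05,-1],[0,0,0,0,0,0.2,-1],[0,0,0,0,0,0.2,-1],[0,0,0,0,0,0.2,-1],[0,0,0,0,0,0.2,-1],[0,0,0,0,0,0,-1],[0,0,0,0,0,0,-1]]
  ]
}}

```text
time_s: 28.1
ee_pos: [463.0, -112.0, 183.6]
ee_rot: [179.9, 0.0, 87.5]
force: [0.3, -0.1, -1.1]
gripper_width: 91.1
gripper_force: 0.0
```

```bash
python3 chk.py 463 -111 65 w12; python3 - <<'E'
from h import *
p,d=optics.grab_frame("scene"); cv2.imwrite("pics/end.png",p[:,:,::-1]); print(env.state()["qvel"].round(2))
E
```

```text
28.1 [ 463.  -112.   183.6] [179.9   0.   87.5]
cradle 1503 (array([ 462.4, -111. ]), 95.7, 69.0, 87.5)
20 3648 ((array([ 461.9, -110.8]), 77.4, 56.9, 86.8), np.float64(25.9))
32 0 0
12 3182 ((array([ 462. , -111.3]), 76.8, 56.0, 88.7), np.float64(25.1))
[-0.1   0.82  0.52  0.   -0.07  0.  ]
```

View pics/end.png

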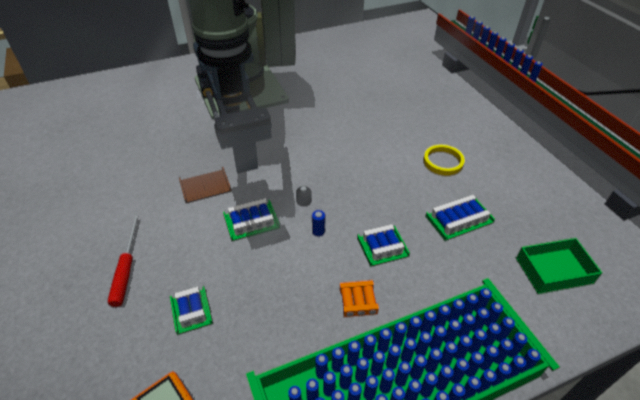

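The scene view shows all four packs in their cradles, at (190,305), (384,241), (251,217) and (460,214). The cell at (318,222) and the roller at (304,195) haven't moved, and the arm is clear.

```bash
python3 -c "
from workcell import env
print(env.job_done())"
```

```text
the job is handed in; nothing more can be done
None
```

All four packs lie flat in their matching cradles, each measured within about 1 mm of centre and about 1° of square; the loose cell and roller are where they were, and the job was handed in at about 28 s of the 102 s limit.

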